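Put the lids on the stoneware jars

ROBOT

A 7-joint arm with a two-finger parallel gripper is mounted at the origin on the work surface. World frame = base frame: x ahead of the robot, y to its left, z up, the work surface at z = 0. Lengths are in m, angles in rad, forces in N, time in s.
With the tool pointing down it reaches from about 0.4 to 0.85 m from the base axis. Payload 10.4 kg.
Tool frame: the origin (TCP) lies at the centre of the arm's flange, where the gripper is bolted on; the fingertips stand 182 mm ahead of it and the grasp point (between the pads) lies 164 mm ahead of it (r.hold_point_z is the distance from the TCP to the grasp point, in m); z points along the fingers, y is the line along which they close (so a half turn about z gives the same grasp; the last joint's range is limited). The gripper opens to 87 mm and grips with 3 to 60 N. Pads are 19 mm wide; open, the fingers measure 117 mm over their backs; the gripper's body (75 mm by 190 mm) begins 51 mm behind the grasp point.
Start: joints at [1.145, 0.332, -0.065, 1.46, 0.022, 1.35, -0.088], TCP at [0.245, -0.575, 0.405] pointing down, gripper open.
Joint ranges: [-2.6, 2.6], [-0.5, 2.12], [-1.47, 1.34], [0.16, 2.42], [-1.27, 4.41], [0.06, 2.06], [-2.6, 2.6]. Speed limits (rad/s): [2.22, 2.22, 2.79, 2.79, 3.14, 3.14, 3.14].

INTERFACE

Orientations are given as a unit quaternion [x, y, z, w].
In Python, from rig import r gives the robot as it stands. The module is installed in compiled form; this text tells all that it offers.
- The arm moves only by the tool carry_out, never from a script. Its arguments are lists of equal length, an entry for each row: "delta_pos": the shift along the tool's x, y, z in cm, a list of three; "rotation": the turn, a rotation vector about the tool's x, y, z in degrees, a list of three; "grip": the opening in per cent of the stroke, from 0 (shut) to 100 (fully open). A call has 1 to 12 rows; each row shifts and turns the commanded pose from where the row before left it, along the tool's axes as they then stand; what a row does not reach is not made up. A row lasts 1/8 s, in which the tool goes at most 62.5 mm and 10.7 degrees, less where a joint would pass 70% of its speed; a pose out of reach is approached as far as the arm can. A call is refused whole if a number of a shift passes 6.25 or a number of a turn 10.7, either way. A call with a gripper value outside its range is refused whole. The fingers move at their own pace and stop on an object; the grip force is fixed at half the most. Time passes only in rows, so rows that do not move let the fingers close. It gives the time, the measured TCP pose, the force, the opening and the grip force at its end, in the units of the state.
- r.observe(): the state, without advancing time (a new reading comes with each control period).
- r.grab_frame(name): name is "scene" or "top" or "wrist"; returns a dict with "color" (400x640x3 uint8, red, green, blue), "z_map" (400x640 float32, m along the optical axis (not along the pixel's ray), 0 where there is no reading), "intrinsics" (3x3 intrinsics, pixels), "R" (3x3) and "t" (3): a world point X has camera coordinates R X + t. Camera axes: x right, y down, z forward; pixel columns grow to the right and rows downward; lengths in m; the calibration is good to about 2 mm. A picture is of the moment at which its call begins.
- r.job_done(): hands the job in; it is judged then, once.
Trained networks look in a picture, given as the dict that the camera call returned (one of the last four; its "shot" number tells which), for a name from the list of things; names that differ only in an ending like _2 or _b are one class to them, and where a whole thing is asked for, a point or a joint stands for the part that bears it (a point fixed in the world has none). Each returns a list of dicts, best first, with "score" (0 to 1); they miss things now and then, are a little off and sometimes report something else, mostly with a low value. They report only what shows in the picture. A call takes as long as a camera call. They do not tell look-alikes from the thing itself.
- r.look_for(picture, query): "centre" ([x, y, z] in m, in world coordinates, good to about 4 mm: the middle of the surface that is visible of it).
- r.pinpoint(picture, query): "centre" ([x, y, z] in m, in world coordinates, good to about 4 mm: a listed point, or the origin of a listed thing).
The state is a dict: "time_s": time; "qpos": joint angles; "dq": joint speeds; "effort": joint torques, N m; "position": TCP position; "ee_rot": TCP orientation; "contact_force": force on the tool from outside, world axes, zero at the start; "torque": the same for the moment, N m; "width": finger opening in m; "grip_force": force on a finger pad.
Only numpy, scipy, OpenCV 4.12 (cv2) and the standard library are available. Lean on these libraries where they do the work, as an engineer would, in place of code of your own. Each camera call takes 0.05 s, during which the arm holds its last target. There are 200 camera calls.

TASK

The jars are back from the kiln and their lids lie mixed up among them on the bench. Put every lid on the jar it was made for (same shape and size), right way up, fully seated and level, the square and oblong lids turned in line with their jars. Set each one down gently rather than dropping it, leave the jars standing where they are, and do not disturb the pot of tools or the white bowl.

Things in the scene. Friction and masses are not known exactly. Their poses are not given: they have to be found in the camera images.
- lid_large_knob (a point): (mm) Knob of a loose pale buff stoneware lid: the larger round one, disc 102 across, plug 70 across. It lies right way up. From below: a locating plug 10 high, a disc 8 thick, and in its middle a round knob 22 across, 26 high; 44 high overall. The point is the centre of the knob: 31 above the lid's underside, 13 above the disc. z up. Yaw does not matter.
- lid_small_knob (a point): (mm) Knob of a loose pale buff stoneware lid: the smaller round one, disc 74 across, plug 42 across. It lies right way up. From below: a locating plug 10 high, a disc 8 thick, and in its middle a round knob 22 across, 26 high; 44 high overall. The point is the centre of the knob: 31 above the lid's underside, 13 above the disc. z up. Yaw does not matter.
- lid_square_knob (a point): (mm) Knob of a loose pale buff stoneware lid: the square one, disc 88 x 88, plug 56 x 56. It lies right way up. From below: a locating plug 10 high, a disc 8 thick, and in its middle a square knob 22 x 22, 26 high; 44 high overall. The point is the centre of the knob: 31 above the lid's underside, 13 above the disc. z up. x and y run along the sides of the disc, the plug and the knob.
- lid_oblong_knob (a point): (mm) Knob of a loose pale buff stoneware lid: the oblong one, disc 104 (x) x 68 (y), plug 72 (x) x 36 (y). It lies right way up. From below: a locating plug 10 high, a disc 8 thick, and in its middle a bar knob 40 long (x) and 18 wide (y), 26 high; 44 high overall. The point is the centre of the knob: 31 above the lid's underside, 13 above the disc. z up. x runs along the long side.
- jar_large: (mm) Loose low open stoneware jar, pale buff with a dark floor: the larger round one, 100 across, mouth 86 across; 45 high, walls and base 7 thick. Origin at the centre of its underside on the bench, z up. Takes the larger round lid. With its lid fully seated the lid's disc lies flat on the rim and the knob point is 66 above the origin.
- jar_small: (mm) Loose low open stoneware jar, pale buff with a dark floor: the smaller round one, 72 across, mouth 58 across; 45 high, walls and base 7 thick. Origin at the centre of its underside on the bench, z up. Takes the smaller round lid. With its lid fully seated the lid's disc lies flat on the rim and the knob point is 66 above the origin.
- jar_square: (mm) Loose low open stoneware jar, pale buff with a dark floor: the square one, 86 x 86, mouth 72 x 72; 45 high, walls and base 7 thick. Origin at the centre of its underside on the bench, z up. x and y run along its sides. Takes the square lid, in any of its four quarter turns. With its lid fully seated the lid's disc lies flat on the rim and the knob point is 66 above the origin.
- jar_oblong: (mm) Loose low open stoneware jar, pale buff with a dark floor: the oblong one, 102 (x) x 66 (y), mouth 88 x 52; 45 high, walls and base 7 thick. Origin at the centre of its underside on the bench, z up. x runs along its long side. Takes the oblong lid, either way round. With its lid fully seated the lid's disc lies flat on the rim and the knob point is 66 above the origin.
- tool_pot: Bystander: grey pot 84 mm across and 100 mm high with wooden tools standing in it up to 170 mm high, at the right of the work. Origin at the centre of its underside. Leave it alone.
- bowl: Bystander: white bowl 124 mm across and 55 mm high, at the left of the work. Origin at the centre of its underside. Leave it alone.
Mind the look-alikes: they are no part of the job. What is shaped like the jar_oblong but yellow is not meant.

How it is judged:
By the outcome, as a careful person would: the job done as asked, in the order asked, and still so for the second after the job is handed in, with the robot touching nothing.
It also fails if it takes over 102 s, if anything falls off the work surface, if the arm or the gripper's body presses on something with over 40 N, if the wrist force passes 120 N, or if a joint passes its speed limit or range.

## Working session

There is one attempt and no reset: what is moved stays moved. The work goes in short steps, Python scripts to look and compute and a tool call to move; the robot and the scene stay as the last step left them, time stands still between calls to the robot, and variables do not carry over. Pictures are saved under pics/ and viewed, at most 14 in all, crops included, and the job is handed in when it is done.

Besides the shell and the picture viewer there is one more tool, called after ">>>" by a JSON object that holds its "api" and its "payload". carry_out: Moves the arm, as the interface text tells. Its arguments: {"type":"object","properties":{"delta_pos":{"type":"array","items":{"type":"array","items":{"type":"number"}}},"rotation":{"type":"array","items":{"type":"array","items":{"type":"number"}}},"grip":{"type":"array","items":{"type":"number"}}},"required":["delta_pos","rotation","grip"]}

```bash
mkdir -p pics; cat > h.py <<'E'
import numpy as np, cv2
from rig import r
from scipy.spatial.transform import Rotation as Ro
def save(p,n,box=None,s=1):
    c=p["color"][:,:,::-1]
    if box: c=c[box[1]:box[3],box[0]:box[2]]
    cv2.imwrite("pics/"+n,cv2.resize(c,None,fx=s,fy=s,interpolation=cv2.INTER_CUBIC))
def proj(p,X):
    c=p["R"]@np.array(X)+p["t"]; u=p["intrinsics"]@c; return u[:2]/u[2]
def cloud(p):
    z=p["z_map"]; v,u=np.indices(z.shape); K=p["intrinsics"]
    c=np.stack([(u-K[0,2])/K[0,0]*z,(v-K[1,2])/K[1,1]*z,z],-1)
    return (c-p["t"])@p["R"]
E
cat > a.py <<'E'
from h import *
p=r.grab_frame("top"); save(p,"top1.png",s=1.25)
for n in ["lid_large_knob","lid_small_knob","lid_square_knob","lid_oblong_knob","jar_large","jar_small","jar_square","jar_oblong","tool_pot","bowl"]:
    for d in r.pinpoint(p,n)[:3]:
        print(n,round(d["score"],2),np.round(d["centre"],3),proj(p,d["centre"]).round())
s=r.observe(); print(s)
np.save("top.npy",cloud(p)); print(p["t"],p["R"])
p=r.grab_frame("scene"); save(p,"sc1.png",s=1.25)
E
python3 a.py
```

```text
lid_large_knob 0.7 [0.61  0.249 0.028] [247. 148.]
lid_small_knob 0.85 [ 0.623 -0.261  0.029] [397. 146.]
lid_small_knob 0.24 [0.614 0.096 0.036] [292. 146.]
lid_square_knob 0.8 [0.616 0.096 0.034] [292. 146.]
lid_oblong_knob 0.84 [ 0.434 -0.093  0.032] [348. 200.]
jar_large 0.9 [ 0.453 -0.247  0.004] [392. 196.]
jar_small 0.82 [ 0.637 -0.074 -0.002] [342. 143.]
jar_square 0.9 [0.439 0.239 0.002] [250. 198.]
jar_oblong 0.93 [ 0.29   0.198 -0.004] [261. 242.]
jar_oblong 0.9 [ 0.424  0.074 -0.002] [298. 204.]
jar_oblong 0.75 [ 0.312  0.362 -0.005] [213. 235.]
tool_pot 0.72 [ 0.598 -0.478  0.   ] [458. 156.]
bowl 0.93 [0.565 0.497 0.003] [176. 161.]
{'time_s': 0.55, 'qpos': array([ 1.1454077 ,  0.33226034, -0.06468796,  1.46011871,  0.02156524,
        1.3499088 , -0.08850777]), 'dq': array([ 5.16044500e-04, -1.55006356e-03,  7.82414031e-04, -3.88473749e-04,
       -4.14267812e-05,  7.81001005e-04,  3.04386661e-04]), 'effort': array([-6.55055010e-04, -6.22672606e+01,  2.44101102e-02, -3.89925241e+01,
       -6.10652240e-02,  3.19738872e-02,  4.54891438e-05]), 'position': array([ 0.24500665, -0.57498393,  0.40472883]), 'ee_rot': array([ 9.79790932e-01,  2.00024322e-01,  2.18203887e-05, -6.62018543e-06]), 'contact_force': array([-0.86685609,  0.01555813, -0.08619929]), 'torque': array([ 0.01089755,  0.06822077, -0.00744606]), 'grip_force': 0.0, 'width': 0.08738278975970662}
[-0.0184139   0.43725982  1.44743614] [[ 0.01336001 -0.99986159  0.00991485]
 [-0.99318349 -0.01441775 -0.11566627]
 [ 0.11579321 -0.00830196 -0.99323865]]
```

View pics/top1.png

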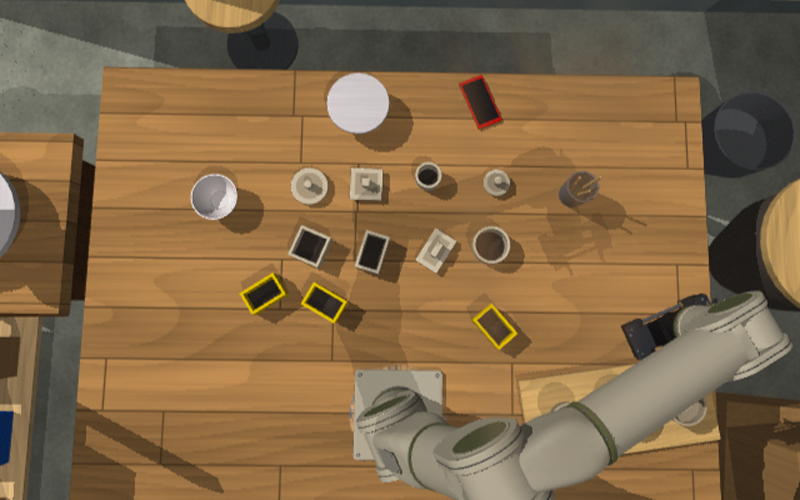

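```bash
cat > b.py <<'E'
from h import *
p=r.grab_frame("top"); save(p,"crop1.png",(195,120,475,260),2.8)
C=cloud(p); 
obs={"L_large":(.61,.249),"L_small":(.623,-.261),"L_sq":(.616,.096),"L_obl":(.434,-.093),"J_large":(.453,-.247),"J_small":(.637,-.074),"J_sq":(.439,.239),"J_o1":(.29,.198),"J_o2":(.424,.074),"J_o3":(.312,.362)}
for n,(x,y) in obs.items():
    m=(np.hypot(C[...,0]-x,C[...,1]-y)<.08)
    col=p["color"][m]
    lo,hi=((.03,.07) if n[0]=="J" else (.010,.03))
    mm=m&(C[...,2]>lo)&(C[...,2]<hi)
    P=C[mm][:,:2].astype(np.float32)
    rr=cv2.minAreaRect(P*1000)
    k=m&(C[...,2]>.034)&(C[...,2]<.07); Q=C[k]
    s="" if n[0]=="J" else f"knob {np.round(cv2.minAreaRect((Q[:,:2]*1000).astype(np.float32)),1) if 0 else cv2.minAreaRect((Q[:,:2]*1000).astype(np.float32))} zmed {np.median(Q[:,2]):.3f}"
    print(n,mm.sum(),np.round(rr[0],1),np.round(rr[1],1),round(rr[2],1),"z",np.median(C[mm][:,2]).round(4),p["color"][mm].mean(0).round(),s)
E
python3 b.py
```

```text
L_large 648 [610.9 242.5] [ 99.8 120.6] 20.0 z 0.02 [174. 158. 132.] knob ((608.248291015625, 251.47491455078125), (22.826854705810547, 18.525890350341797), 52.50044631958008) zmed 0.044
L_small 327 [ 612.4 -273.6] [124.   91.4] 1.4 z 0.0199 [147. 131. 109.] knob ((624.8621826171875, -263.2054138183594), (19.975534439086914, 18.707307815551758), 77.4493179321289) zmed 0.044
L_sq 612 [598.9 101.6] [121.9 103.7] 0.9 z 0.0198 [164. 149. 125.] knob ((614.8471069335938, 96.20234680175781), (21.061403274536133, 20.834077835083008), 1.787463665008545) zmed 0.045
L_obl 548 [430.7 -92.2] [ 93.8 129.8] 39.9 z 0.0193 [171. 156. 131.] knob ((435.1200866699219, -97.62423706054688), (17.522249221801758, 39.631404876708984), 57.45536804199219) zmed 0.046
J_large 220 [ 450.3 -243.3] [96.2 99.2] 45.6 z 0.0459 [167. 151. 126.] 
J_small 166 [637.5 -74.2] [70.2 70.7] 61.1 z 0.0457 [156. 144. 122.] 
J_sq 250 [439.4 241.5] [88.1 86. ] 67.6 z 0.0462 [168. 154. 131.] 
J_o1 237 [290.3 198.1] [102.3  66. ] 60.8 z 0.0462 [200. 168.   2.] 
J_o2 234 [426.7  74. ] [ 66.2 102.4] 73.8 z 0.0466 [154. 142. 121.] 
J_o3 281 [311.3 359.6] [ 67.5 103.5] 32.7 z 0.0452 [185. 155.   1.]
```

View pics/crop1.png

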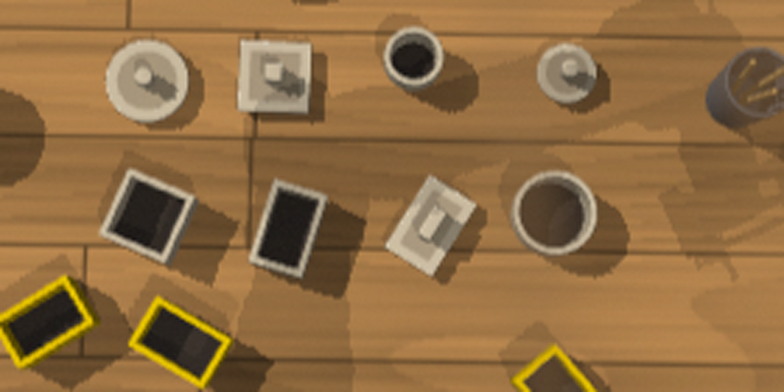

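The picture shows these possible matches for the oblong jar: the cream jar at px (298,204), yellow look-alikes at (261,242), (213,235) and (395,261), and a red one at (385,82). I choose the cream one, and the crop confirms it. The lids are at (247,148), (292,146), (397,146) and (348,200), and the other jars are at (392,196), (342,143) and (250,198). I'll start by moving towards the small lid.

>>> {"api": "carry_out", "payload": {"delta_pos": [[0,0,0],[0,0,0],[0,0,0],[4.2,-3.47,0],[4.2,-3.47,0],[4.2,-3.47,0],[4.2,-3.47,0],[4.2,-3.47,0],[4.2,-3.47,0],[4.2,-3.47,0],[4.2,-3.47,0],[4.2,-3.47,0]], "rotation": [[0,0,7.69],[0,0,7.69],[0,0,7.69],[0,0,0],[0,0,0],[0,0,0],[0,0,0],[0,0,0],[0,0,0],[0,0,0],[0,0,0],[0,0,0]], "grip": [100,100,100,100,100,100,100,100,100,100,100,100]}}

```text
time_s: 2.15
position: [0.6241, -0.2615, 0.4049]
ee_rot: [1.0, -0.0, 0.0, 0.0]
contact_force: [1.0, 0.0, 0.0]
width: 0.0869
grip_force: 0.0
```

```bash
cat > c.py <<'E'
from h import *
s=r.observe(); print(s["position"].round(4),Ro.from_quat(s["ee_rot"]).as_euler("zyx",degrees=True).round(2),s["qpos"].round(2),s["time_s"])
p=r.grab_frame("wrist"); save(p,"w1.png")
C=cloud(p); print(proj(p,[.625,-.263,.044]),np.percentile(C[...,2],[5,50,95]))
for n in ["lid_small_knob","jar_large","jar_small"]:
    for d in r.pinpoint(p,n)[:2]: print(n,round(d["score"],2),np.round(d["centre"],3),proj(p,d["centre"]).round())
E
python3 c.py
```

```text
[ 0.6241 -0.2615  0.4049] [1.0000e-02 2.0000e-02 1.7998e+02] [ 0.5   0.46 -0.24  1.3   0.11  1.4  -1.31] 2.15
[317.26672064 182.96449761] [-0.00061281  0.00158688  0.33648947]
lid_small_knob 0.8 [ 0.625 -0.263  0.031] [317. 181.]
lid_small_knob 0.74 [ 0.448 -0.245  0.001] [304. 302.]
jar_large 0.96 [ 0.451 -0.242 -0.002] [303. 299.]
jar_small 0.62 [ 0.633 -0.072 -0.002] [163. 169.]
```

View pics/w1.png

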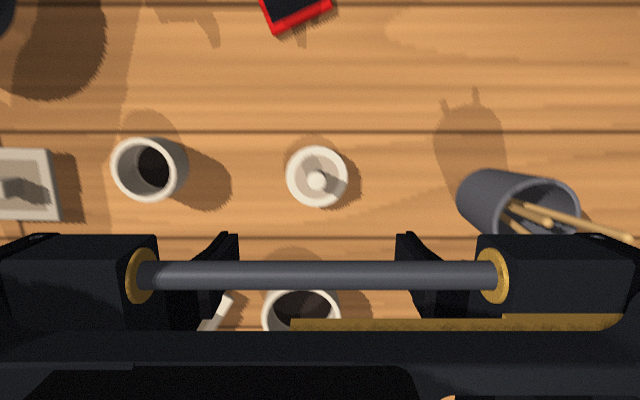

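The wrist view shows the small lid's knob at (317,181), the small jar at (150,168), and the pot of tools on the right at (520,200), well clear. I'll refine both positions from the depth map and move down.

```bash
cat > d.py <<'E'
from h import *
import sys
# usage: cam name x y ...  ; knob/rim rectangles from depth
def fit(p,n,x,y):
    C=cloud(p); d=np.hypot(C[...,0]-x,C[...,1]-y); z=C[...,2]
    for t,lo,hi,R in ([("rim",.040,.051,.072)] if n[0]=="J" else [("knob",.037,.052,.035),("disc",.013,.026,.075)]):
        m=((d<R)&(z>lo)&(z<hi)).astype(np.uint8)
        k,l,st,_=cv2.connectedComponentsWithStats(m)
        if k<2: continue
        b=1+np.argmax(st[1:,4]); P=(C[l==b][:,:2]*1000).astype(np.float32)
        a=cv2.minAreaRect(P); c,rad=cv2.minEnclosingCircle(P)
        print(n,t,len(P),"rect",np.round(a[0],1),np.round(a[1],1),round(a[2],1),"circ",np.round(c,1),round(rad,1),"zmed",C[l==b][:,2].round(4).mean().round(4))
if __name__=="__main__":
    s=r.observe(); print(s["position"].round(4),Ro.from_quat(s["ee_rot"]).as_euler("zyx",degrees=True).round(2),s["time_s"])
    p=r.grab_frame(sys.argv[1])
    for a in sys.argv[2:]:
        n,x,y=a.split(","); fit(p,n,float(x),float(y))
E
python3 d.py wrist L_small,.625,-.263 J_small,.637,-.074 J_large,.451,-.243
python3 d.py top J_large,.451,-.243 J_small,.637,-.074 L_sq,.615,.096 L_large,.61,.25 L_obl,.435,-.096 J_obl,.426,.074 J_sq,.439,.241
```

```text
[ 0.6236 -0.2616  0.4043] [-1.4000e-01 -3.0000e-02 -1.7998e+02] 2.35
L_small knob 298 rect [ 625.4 -263.6] [20.1 20.9] 89.8 circ [ 625.2 -263.5] 10.8 zmed 0.0439
L_small disc 2634 rect [ 625.2 -263.1] [72.3 72.4] 1.6 circ [ 624.8 -263.4] 37.0 zmed 0.0185
J_small rim 1382 rect [637.6 -74.8] [71.  70.9] 56.7 circ [637.6 -74.4] 36.2 zmed 0.0446
J_large rim 303 rect [ 466.9 -209.1] [21.6 65.4] 63.0 circ [ 463.9 -214.9] 33.0 zmed 0.0449
[ 0.6228 -0.2631  0.4045] [ 0.0000e+00 -3.0000e-02  1.7997e+02] 2.4
J_large rim 91 rect [ 455.1 -219.9] [50. 98.] 77.5 circ [ 450.9 -239. ] 49.1 zmed 0.0458
J_small rim 127 rect [637.  -73.6] [70.  69.7] 53.9 circ [637.4 -73.8] 36.0 zmed 0.046
L_sq knob 42 rect [614.5  96.2] [20.8 20.5] 1.7 circ [614.8  95.5] 13.2 zmed 0.0451
L_sq disc 572 rect [616.1  95.3] [88.1 89.2] 88.2 circ [615.8  94.8] 60.1 zmed 0.0196
L_large knob 36 rect [608.9 251.1] [20.9 20.5] 11.2 circ [607.5 251.1] 12.0 zmed 0.044
L_large disc 607 rect [607.2 250.3] [99.1 99.5] 1.6 circ [607.6 250.7] 51.2 zmed 0.0198
L_obl knob 63 rect [434.9 -97.6] [17.5 40.4] 57.2 circ [436.  -95.9] 20.3 zmed 0.045
L_obl disc 519 rect [435.1 -97.3] [ 67.8 104.7] 58.2 circ [435.2 -97.3] 59.8 zmed 0.0195
J_obl rim 192 rect [426.7  74.1] [ 66.4 102.2] 74.2 circ [426.9  73.1] 57.6 zmed 0.0458
J_sq rim 204 rect [439.2 241.2] [86.9 85.8] 67.6 circ [438.4 239.5] 59.2 zmed 0.0459
```

>>> {"api": "carry_out", "payload": {"delta_pos": [[0.2,0.07,4],[0,0,4],[0,0,4],[0,0,4],[0,0,2],[0,0,1],[0,0,0.6],[0,0,0.5],[0,0,0],[0,0,0],[0,0,0],[0,0,0]], "rotation": [[0,0,0],[0,0,0],[0,0,0],[0,0,0],[0,0,0],[0,0,0],[0,0,0],[0,0,0],[0,0,0],[0,0,0],[0,0,0],[0,0,0]], "grip": [55,55,55,55,55,55,55,55,55,0,0,0]}}

```text
time_s: 3.95
position: [0.625, -0.2634, 0.204]
ee_rot: [1.0, 0.0, 0.0, 0.0]
contact_force: [-0.2, -0.3, 0.4]
width: 0.0255
grip_force: 0.0
```

>>> {"api": "carry_out", "payload": {"delta_pos": [[0,0,0],[0,0,0],[0,0,0],[0,0,-0.5],[0,0,-1],[0,0,-1.5],[0,0,-2],[0,0,-2],[0,0,-2],[0,0,-1]], "rotation": [[0,0,0],[0,0,0],[0,0,0],[0,0,0],[0,0,0],[0,0,0],[0,0,0],[0,0,0],[0,0,0],[0,0,0]], "grip": [0,0,0,0,0,0,0,0,0,0]}}

```text
time_s: 5.2
position: [0.6252, -0.2634, 0.3059]
ee_rot: [1.0, 0.0, 0.001, 0.0]
contact_force: [-0.3, -0.7, -0.9]
width: 0.0214
grip_force: 30.0
```

>>> {"api": "carry_out", "payload": {"delta_pos": [[0.1,-1,0],[0.15,-2,0],[0.15,-3,0],[0.2,-3,0],[0.2,-3,0],[0.2,-3,0],[0.15,-2.4,0],[0.08,-1.5,0],[0,0,2],[0,0,2],[0,0,1],[0,0,0]], "rotation": [[0,0,0],[0,0,0],[0,0,0],[0,0,0],[0,0,0],[0,0,0],[0,0,0],[0,0,0],[0,0,0],[0,0,0],[0,0,0],[0,0,0]], "grip": [0,0,0,0,0,0,0,0,0,0,0,0]}}

```text
time_s: 6.7
position: [0.6368, -0.0751, 0.2522]
ee_rot: [1.0, -0.0, -0.001, -0.0]
contact_force: [0.1, 0.6, -0.6]
width: 0.0214
grip_force: 30.0
```

```bash
python3 - <<'E'
from h import *
s=r.observe(); print(s["position"].round(4))
p=r.grab_frame("wrist"); save(p,"w2.png",(160,160,480,360),2)
E
```

```text
[ 0.6368 -0.0751  0.2522]
```

View pics/w2.png

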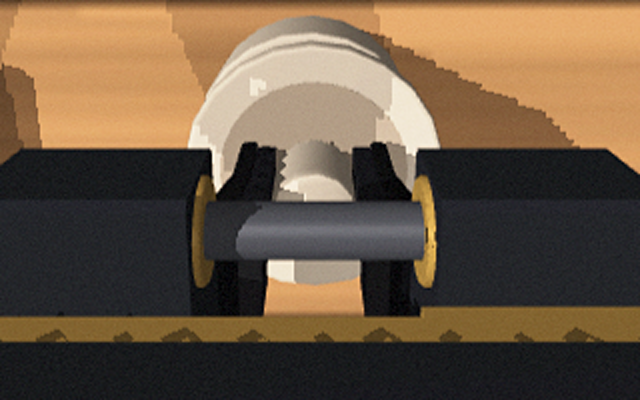

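The lid hangs level over the small jar, with the disc centred near (315,150) in the crop. Now I'll lower it gently.

>>> {"api": "carry_out", "payload": {"delta_pos": [[0,0,0.5],[0,0,0.5],[0,0,0.3],[0,0,0.2],[0,0,0],[0,0,0]], "rotation": [[0,0,0],[0,0,0],[0,0,0],[0,0,0],[0,0,0],[0,0,0]], "grip": [0,0,0,0,0,0]}}

```text
time_s: 7.5
position: [0.6373, -0.0743, 0.2389]
ee_rot: [1.0, 0.0, 0.0, 0.0]
contact_force: [-0.3, -0.7, -0.7]
width: 0.0213
grip_force: 30.0
```

>>> {"api": "carry_out", "payload": {"delta_pos": [[0,0,0.1],[0,0,0]], "rotation": [[0,0,0],[0,0,0]], "grip": [0,0]}}

```text
time_s: 7.75
position: [0.6373, -0.0743, 0.2388]
ee_rot: [1.0, 0.0, 0.0, 0.0]
contact_force: [-3.7, -1.5, 8.1]
width: 0.0212
grip_force: 30.0
```

>>> {"api": "carry_out", "payload": {"delta_pos": [[0,0,0],[0,0,0],[0,0,-0.2],[0,0,-1],[0,0,-2],[0,0,-2],[-0.48,-5.4,0],[-0.48,-5.4,0],[-0.48,-5.4,0],[-0.48,-5.4,0],[-0.48,-5.4,0],[-0.48,-5.5,0]], "rotation": [[0,0,0],[0,0,0],[0,0,0],[0,0,0],[0,0,0],[0,0,0],[0,0,0],[0,0,0],[0,0,0],[0,0,0],[0,0,0],[0,0,0]], "grip": [55,55,55,55,55,55,55,55,55,55,55,55]}}

```text
time_s: 9.25
position: [0.6083, 0.2523, 0.2916]
ee_rot: [1.0, -0.0, 0.001, -0.0]
contact_force: [0.3, 0.6, 0.9]
width: 0.0478
grip_force: 0.0
```

```bash
python3 d.py wrist L_large,.608,.251 L_sq,.6155,.096; python3 d.py top J_small,.637,-.074 J_large,.451,-.243; python3 - <<'E'
from h import *
p=r.grab_frame("top"); C=cloud(p); m=(np.hypot(C[...,0]-.637,C[...,1]+.074)<.045)&(C[...,2]>.03)
print(np.histogram(C[m][:,2],bins=[.03,.04,.048,.051,.054,.057,.065,.075,.085]))
q=m&(C[...,2]>.070);print(C[q].mean(0))
q=m&(C[...,2]>.049)&(C[...,2]<.058);X=C[q];print(np.linalg.lstsq(np.c_[X[:,:2]-[.637,-.074],np.ones(len(X))],X[:,2],rcond=None)[0], cv2.minEnclosingCircle((X[:,:2]*1000).astype(np.float32)))
E
```

```text
[0.6083 0.2523 0.2916] [ 2.0000e-02  1.1000e-01 -1.7998e+02] 9.25
L_large knob 628 rect [608.6 251.1] [20.8 20.9] 0.8 circ [608.  251.3] 11.0 zmed 0.0438
L_large disc 10195 rect [608.4 251.1] [100.6 100.7] 57.1 circ [608.  251.3] 51.1 zmed 0.0185
L_sq knob 937 rect [615.6  96. ] [22.2 21.9] 89.9 circ [616.   95.8] 14.2 zmed 0.0435
L_sq disc 8873 rect [615.7  95.2] [89.6 87.2] 88.4 circ [615.5  95.5] 60.9 zmed 0.0186
[0.6053 0.2613 0.2917] [-5.0000e-01  2.0000e-02 -1.7965e+02] 9.3
J_small rim 7 rect [609.7 -56.5] [16.8  5.3] 60.2 circ [608.2 -55.7] 8.5 zmed 0.0454
J_large rim 171 rect [ 450.4 -243.5] [96.3 97.6] 45.6 circ [ 450.5 -243.1] 50.2 zmed 0.0458
(array([ 16,  14,  33,  98, 108,  88,   5,  31]), array([0.03 , 0.04 , 0.048, 0.051, 0.054, 0.057, 0.065, 0.075, 0.085]))
[ 0.63634878 -0.07398391  0.07986768]
[0.00845303 0.00653221 0.05403305] ((637.4630126953125, -75.30913543701172), 37.436588287353516)
```

>>> {"api": "carry_out", "payload": {"delta_pos": [[0,-0.05,0],[0,0,2],[0,0,2],[0,0,2],[0,0,1.5],[0,0,0.7],[0,0,0.4],[0,0,0],[0,0,0],[0,0,0],[0,0,0],[0,0,0]], "rotation": [[0,0,0],[0,0,0],[0,0,0],[0,0,0],[0,0,0],[0,0,0],[0,0,0],[0,0,0],[0,0,0],[0,0,0],[0,0,0],[0,0,0]], "grip": [55,55,55,55,55,55,55,55,0,0,0,0]}}

```text
time_s: 10.9
position: [0.6084, 0.2512, 0.2039]
ee_rot: [1.0, 0.0, 0.0, -0.0]
contact_force: [-0.1, -0.5, 1.2]
width: 0.021
grip_force: 30.0
```

>>> {"api": "carry_out", "payload": {"delta_pos": [[0,0,-0.5],[0,0,-1],[0,0,-2],[0,0,-2],[0,0,-2],[0,0,-1.5],[0,0,-1],[-0.4,1.25,0],[-0.8,2.5,0],[-1.1,3.45,0],[-1.3,4.05,0],[-1.3,4.05,0]], "rotation": [[0,0,0],[0,0,0],[0,0,0],[0,0,0],[0,0,0],[0,0,0],[0,0,0],[0,0,0],[0,0,0],[0,0,0],[0,0,0],[0,0,0]], "grip": [0,0,0,0,0,0,0,0,0,0,0,0]}}

```text
time_s: 12.4
position: [0.5583, 0.0959, 0.3028]
ee_rot: [1.0, -0.0, -0.001, 0.0]
contact_force: [0.6, -0.4, -1.5]
width: 0.0208
grip_force: 30.0
```

>>> {"api": "carry_out", "payload": {"delta_pos": [[-1.3,4.05,0],[-1.3,4.05,0],[-1.3,4.05,0],[-1.3,4.05,0],[-1.3,4.05,0],[-1.3,4.05,0],[-1.2,3.8,0],[-0.9,2.9,0],[-0.6,1.9,0],[-0.5,1.2,0],[0,0,0],[0,0,0]], "rotation": [[0,0,0],[0,0,0],[0,0,0],[0,0,0],[0,0,0],[0,0,0],[0,0,0],[0,0,0],[0,0,0],[0,0,0],[0,0,0],[0,0,0]], "grip": [0,0,0,0,0,0,0,0,0,0,0,0]}}

```text
time_s: 13.9
position: [0.4497, -0.242, 0.3036]
ee_rot: [1.0, 0.001, -0.0, -0.0]
contact_force: [0.1, 0.3, -2.5]
width: 0.0212
grip_force: 30.0
```

>>> {"api": "carry_out", "payload": {"delta_pos": [[0.1,0.04,1],[0,0,2],[0,0,1.5],[0,0,0.8],[0,0,0.5],[0,0,0.3],[0,0,0.2],[0,0,0.1],[0,0,0.1],[0,0,0],[0,0,0]], "rotation": [[0,0,0],[0,0,0],[0,0,0],[0,0,0],[0,0,0],[0,0,0],[0,0,0],[0,0,0],[0,0,0],[0,0,0],[0,0,0]], "grip": [0,0,0,0,0,0,0,0,0,0,0]}}

```text
time_s: 15.28
position: [0.4505, -0.2433, 0.2389]
ee_rot: [1.0, 0.0, 0.0, 0.0]
contact_force: [0.5, 0.7, -1.1]
width: 0.0213
grip_force: 30.0
```

>>> {"api": "carry_out", "payload": {"delta_pos": [[0,0,0.1],[0,0,0]], "rotation": [[0,0,0],[0,0,0]], "grip": [0,0]}}

```text
time_s: 15.52
position: [0.4506, -0.2433, 0.2388]
ee_rot: [1.0, 0.0, 0.0, 0.0]
contact_force: [-4.8, 2.4, 10.5]
width: 0.021
grip_force: 30.0
```

>>> {"api": "carry_out", "payload": {"delta_pos": [[0,0,0],[0,0,0],[0,0,-0.2],[0,0,-1],[0,0,-2],[0,0,-2.8],[-0.5,-4.8,0],[-0.5,-4.9,0],[-0.55,-4.9,0],[0,0,0],[0,0,0],[0,0,0]], "rotation": [[0,0,0],[0,0,0],[0,0,0],[0,0,0],[0,0,0],[0,0,0],[0,0,0],[0,0,0],[0,0,0],[0,0,10.6],[0,0,10.7],[0,0,10.7]], "grip": [55,55,55,55,55,55,55,55,55,55,55,55]}}

```text
time_s: 17.02
position: [0.435, -0.0971, 0.2986]
ee_rot: [0.96, -0.278, 0.001, 0.0]
contact_force: [0.4, -0.1, -0.4]
width: 0.0479
grip_force: 0.0
```

```bash
cat > e.py <<'E'
from h import *
import sys
p=r.grab_frame("top"); C=cloud(p)
x,y=map(float,sys.argv[1:3])
m=(np.hypot(C[...,0]-x,C[...,1]-y)<.065)&(C[...,2]>.03)
print(np.histogram(C[m][:,2],bins=[.03,.04,.048,.051,.054,.057,.065,.075,.085])[0])
q=m&(C[...,2]>.070);print("knob",C[q].mean(0))
q=m&(C[...,2]>.049)&(C[...,2]<.058);X=C[q];P=(X[:,:2]*1000).astype(np.float32)
print("tilt",np.linalg.lstsq(np.c_[X[:,:2]-[x,y],np.ones(len(X))],X[:,2],rcond=None)[0].round(4), cv2.minEnclosingCircle(P),cv2.minAreaRect(P))
E
python3 d.py wrist L_obl,.435,-.0975 J_obl,.4267,.074; python3 d.py wrist L_obl,.435,-.0975;python3 e.py .4505 -.2433
```

```text
[ 0.435  -0.0971  0.2986] [3.2320e+01 6.0000e-02 1.7998e+02] 17.025
L_obl knob 1112 rect [435.1 -97.2] [17.5 39.6] 58.1 circ [434.8 -97.7] 20.6 zmed 0.044
L_obl disc 7946 rect [434.6 -97.2] [ 68.2 103.9] 58.1 circ [434.5 -97.6] 60.8 zmed 0.0185
[ 0.435  -0.0972  0.2985] [3.2900e+01 5.0000e-02 1.7998e+02] 17.075
L_obl knob 1108 rect [435.1 -97.3] [17.5 39.2] 57.3 circ [434.7 -97.6] 20.6 zmed 0.044
L_obl disc 7976 rect [434.6 -97.2] [ 68.1 103.9] 58.1 circ [434.7 -97.1] 60.8 zmed 0.0185
[  4   6  63 157 202 150   5  32]
knob [ 0.44362945 -0.23235175  0.11056972]
tilt [-0.0083 -0.0023  0.0542] ((450.9998779296875, -243.2335968017578), 50.88526153564453) ((451.4723205566406, -252.34056091308594), (100.85691833496094, 80.53850555419922), 0.1019311249256134)
```

>>> {"api": "carry_out", "payload": {"delta_pos": [[0,0,2],[0,0,2],[0,0,2],[0,0,1.5],[0,0,1],[0,0,0.6],[0,0,0.3],[0,0,0],[0,0,0],[0,0,0],[0,0,0],[0,0,0]], "rotation": [[0,0,0],[0,0,0],[0,0,0],[0,0,0],[0,0,0],[0,0,0],[0,0,0],[0,0,0],[0,0,0],[0,0,0],[0,0,0],[0,0,0]], "grip": [55,55,55,55,55,55,55,55,0,0,0,0]}}

```text
time_s: 18.68
position: [0.435, -0.0973, 0.2038]
ee_rot: [0.961, -0.276, 0.0, 0.0]
contact_force: [0.4, 1.2, 1.0]
width: 0.0177
grip_force: 30.0
```

>>> {"api": "carry_out", "payload": {"delta_pos": [[0,0,-0.5],[0,0,-1.5],[0,0,-2.5],[0,0,-2.5],[0,0,-2],[0,0,-1],[-0.6,-1.76,0],[-1.1,-3.2,0],[-1.3,-3.9,0],[-1.2,-3.6,0],[-0.9,-2.5,0],[-0.42,-1.3,0]], "rotation": [[0,0,0],[0,0,0],[0,0,0],[0,0,0],[0,0,-8],[0,0,-8],[0,0,0],[0,0,0],[0,0,0],[0,0,0],[0,0,0],[0,0,0]], "grip": [0,0,0,0,0,0,0,0,0,0,0,0]}}

```text
time_s: 20.18
position: [0.4265, 0.0755, 0.3046]
ee_rot: [0.99, -0.138, 0.001, 0.0]
contact_force: [0.3, -1.1, -1.4]
width: 0.0179
grip_force: 30.0
```

>>> {"api": "carry_out", "payload": {"delta_pos": [[0,0,0],[0,0,0],[0,0,2],[0,0,1.5]], "rotation": [[0,0,0],[0,0,0],[0,0,0],[0,0,0]], "grip": [0,0,0,0]}}

```text
time_s: 20.68
position: [0.4267, 0.0732, 0.268]
ee_rot: [0.99, -0.14, -0.0, 0.0]
contact_force: [-1.0, -0.2, -1.7]
width: 0.0179
grip_force: 30.0
```

```bash
python3 - <<'E'
from h import *
s=r.observe(); print(s["position"].round(4),Ro.from_quat(s["ee_rot"]).as_euler("zyx",degrees=True).round(2))
p=r.grab_frame("wrist"); save(p,"w3.png",(160,100,480,360),2)
C=cloud(p)
for lo,hi in [(.03,.0475),(.062,.10)]:
  m=(np.hypot(C[...,0]-.4267,C[...,1]-.074)<.075)&(C[...,2]>lo)&(C[...,2]<hi)
  P=(C[m][:,:2]*1000).astype(np.float32); print(len(P),cv2.minAreaRect(P),C[m][:,2].mean())
E
```

```text
[0.4267 0.0732 0.268 ] [ 1.6090e+01 -2.0000e-02  1.7998e+02]
598 ((474.12457275390625, 59.98491287231445), (65.97062683105469, 2.4588091373443604), 73.79357147216797) 0.042336286652369506
10748 ((428.6632080078125, 71.97976684570312), (68.3287124633789, 98.80770874023438), 74.06229400634766) 0.08316900459098057
```

View pics/w3.png

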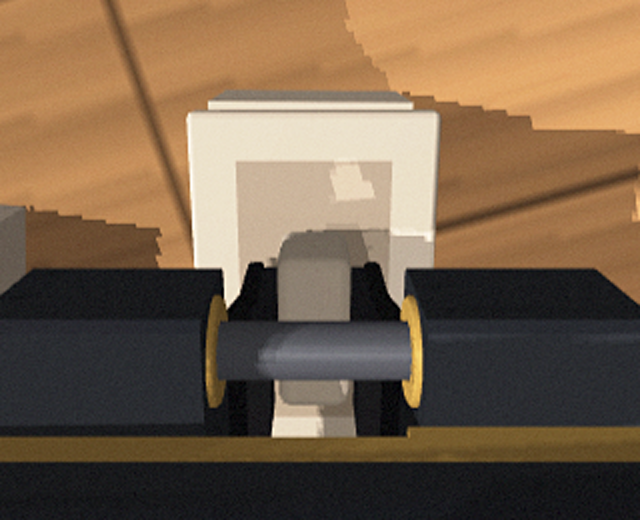

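The lid's edges are parallel to the jar's, with the lid's front edge at crop row 112 and the jar's rim behind it. The depth map agrees, giving 74.1° against 74°. Now I'll lower it.

>>> {"api": "carry_out", "payload": {"delta_pos": [[0,0,1],[0,0,0.9],[0,0,0.5],[0,0,0.3],[0,0,0.2],[0,0,0.1],[0,0,0.1],[0,0,0],[0,0,0]], "rotation": [[0,0,0],[0,0,0],[0,0,0],[0,0,0],[0,0,0],[0,0,0],[0,0,0],[0,0,0],[0,0,0]], "grip": [0,0,0,0,0,0,0,0,0]}}

```text
time_s: 21.85
position: [0.4268, 0.0744, 0.2388]
ee_rot: [0.99, -0.139, 0.0, 0.0]
contact_force: [-6.4, -0.9, 14.4]
width: 0.0179
grip_force: 30.0
```

>>> {"api": "carry_out", "payload": {"delta_pos": [[0,0,0],[0,0,0],[0,0,-0.2],[0,0,-1],[0,0,-2],[0,0,-2.3],[0,0,0],[0,0,0],[4.7,-0.62,0],[4.7,-0.62,0],[4.7,-0.62,0],[4.76,-0.63,0]], "rotation": [[0,0,0],[0,0,0],[0,0,0],[0,0,0],[0,0,0],[0,0,0],[0,0,-7.5],[0,0,-7.5],[0,0,0],[0,0,0],[0,0,0],[0,0,0]], "grip": [55,55,55,55,55,55,55,55,55,55,55,55]}}

```text
time_s: 23.35
position: [0.6173, 0.0959, 0.2934]
ee_rot: [1.0, -0.009, 0.0, 0.0]
contact_force: [-0.1, 0.1, 0.3]
width: 0.0478
grip_force: 0.0
```

>>> {"api": "carry_out", "payload": {"delta_pos": [[0,0,0],[0,0,0]], "rotation": [[0,0,0],[0,0,0]], "grip": [55,55]}}

```text
time_s: 23.6
position: [0.6153, 0.096, 0.2929]
ee_rot: [1.0, -0.009, -0.0, -0.0]
contact_force: [-0.2, 0.2, -0.3]
width: 0.0479
grip_force: 0.0
```

```bash
python3 d.py wrist L_sq,.6155,.096; python3 e.py .4267 .0742; python3 d.py top J_sq,.439,.241
```

```text
[0.6153 0.096  0.2929] [ 9.8000e-01 -4.0000e-02 -1.7999e+02] 23.6
L_sq knob 809 rect [616.2  95.1] [21.7 21.3] 88.6 circ [616.   95.1] 14.1 zmed 0.0438
L_sq disc 9293 rect [615.8  95.2] [88.2 87.6] 88.3 circ [618.5  94.9] 59.0 zmed 0.0186
[ 1  5 30 75 86 50  3 18]
knob [0.43510422 0.04749269 0.57871762]
tilt [-0.0016  0.0055  0.054 ] ((414.8973388671875, 79.6453628540039), 48.264930725097656) ((407.5725402832031, 98.7271728515625), (96.45967102050781, 49.59320068359375), 20.999921798706055)
[0.6149 0.0959 0.2933] [9.8000e-01 1.0000e-02 1.7998e+02] 23.7
J_sq rim 204 rect [439.3 241.3] [86.9 85.9] 67.7 circ [440.2 241.1] 59.5 zmed 0.0461
```

>>> {"api": "carry_out", "payload": {"delta_pos": [[0.05,0.08,2],[0,0,2],[0,0,2],[0,0,1.3],[0,0,0.8],[0,0,0.5],[0,0,0.3],[0,0,0],[0,0,0],[0,0,0],[0,0,0],[0,0,0]], "rotation": [[0,0,0.6],[0,0,0],[0,0,0],[0,0,0],[0,0,0],[0,0,0],[0,0,0],[0,0,0],[0,0,0],[0,0,0],[0,0,0],[0,0,0]], "grip": [55,55,55,55,55,55,55,55,0,0,0,0]}}

```text
time_s: 25.25
position: [0.6162, 0.0951, 0.2039]
ee_rot: [1.0, -0.014, 0.0, 0.0]
contact_force: [0.3, 0.8, 1.2]
width: 0.0216
grip_force: 30.0
```

>>> {"api": "carry_out", "payload": {"delta_pos": [[0,0,-0.5],[0,0,-1.5],[0,0,-2.5],[0,0,-2.5],[0,0,-2],[0,0,-1],[-1.1,-0.34,0],[-2.2,-0.68,0],[-3.3,-1.02,0],[-3.94,-1.22,0],[-3.94,-1.22,0],[-3.5,-1.09,0]], "rotation": [[0,0,0],[0,0,0],[0,0,0],[0,0,0],[0,0,10.35],[0,0,10.4],[0,0,0],[0,0,0],[0,0,0],[0,0,0],[0,0,0],[0,0,0]], "grip": [0,0,0,0,0,0,0,0,0,0,0,0]}}

```text
time_s: 26.75
position: [0.4688, 0.2163, 0.3035]
ee_rot: [0.982, -0.191, -0.0, 0.0]
contact_force: [0.3, -0.1, -2.1]
width: 0.0216
grip_force: 30.0
```

>>> {"api": "carry_out", "payload": {"delta_pos": [[-2.63,-0.81,0],[-1.3,-0.41,0],[0,0,0],[0,0,2],[0,0,1.5],[0,0,0],[0,0,0]], "rotation": [[0,0,0],[0,0,0],[0,0,0],[0,0,0],[0,0,0],[0,0,0],[0,0,0]], "grip": [0,0,0,0,0,0,0]}}

```text
time_s: 27.62
position: [0.4396, 0.2411, 0.2691]
ee_rot: [0.981, -0.194, 0.0, -0.0]
contact_force: [0.6, 0.5, -1.8]
width: 0.0219
grip_force: 30.0
```

```bash
python3 - <<'E'
from h import *
s=r.observe(); print(s["position"].round(4),Ro.from_quat(s["ee_rot"]).as_euler("zyx",degrees=True).round(2))
p=r.grab_frame("wrist"); save(p,"w4.png",(160,100,480,360),2)
C=cloud(p)
for lo,hi in [(.03,.0475),(.062,.09)]:
  m=(np.hypot(C[...,0]-.4393,C[...,1]-.2413)<.075)&(C[...,2]>lo)&(C[...,2]<hi)
  P=(C[m][:,:2]*1000).astype(np.float32); print(len(P),cv2.minAreaRect(P),C[m][:,2].mean())
E
```

```text
[0.4396 0.2411 0.2691] [ 2.2330e+01  1.0000e-02 -1.7999e+02]
1175 ((477.0244140625, 225.98045349121094), (85.82958984375, 4.169591903686523), 67.46683502197266) 0.043206006038824546
11740 ((439.2377624511719, 240.7640380859375), (88.04524230957031, 88.28233337402344), 67.59542083740234) 0.08378296229013162
```

View pics/w4.png

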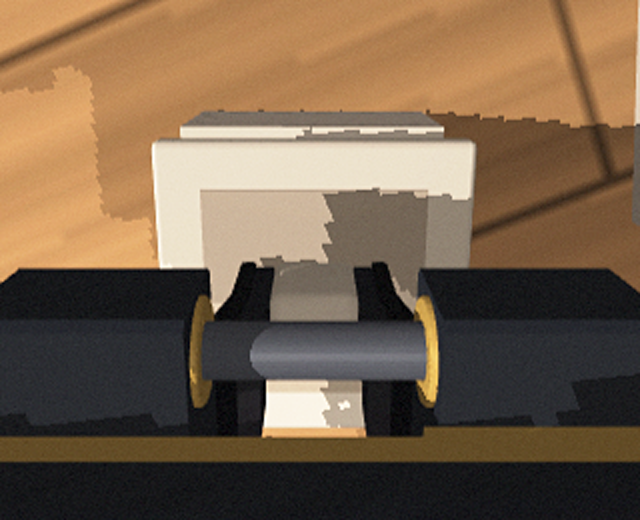

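The square lid is parallel to the jar's rim (lid edge at crop row 142, rim at row 130; 67.6° against 67.5°) and centred over it. Now I'll lower it.

>>> {"api": "carry_out", "payload": {"delta_pos": [[0,0,1],[0,0,0.9],[0,0,0.5],[0,0,0.3],[0,0,0.2],[0,0,0.1],[0,0,0.1],[0,0,0],[0,0,0]], "rotation": [[0,0,0],[0,0,0],[0,0,0],[0,0,0],[0,0,0],[0,0,0],[0,0,0],[0,0,0],[0,0,0]], "grip": [0,0,0,0,0,0,0,0,0]}}

```text
time_s: 28.8
position: [0.4394, 0.2412, 0.2388]
ee_rot: [0.981, -0.194, 0.0, -0.0]
contact_force: [-4.4, -3.0, 10.0]
width: 0.0221
grip_force: 30.0
```

>>> {"api": "carry_out", "payload": {"delta_pos": [[0,0,0],[0,0,0],[0,0,-0.2],[0,0,-1],[0,0,-2],[0,0,-4],[0,0,-4],[0,0,-4],[1.1,5.5,0],[1.1,5.5,0],[1.1,5.5,0],[1.1,5.5,0]], "rotation": [[0,0,0],[0,0,0],[0,0,0],[0,0,0],[0,0,0],[0,0,0],[0,0,0],[0,0,0],[0,0,0],[0,0,0],[0,0,0],[0,0,0]], "grip": [55,55,55,55,55,55,55,55,55,55,55,55]}}

```text
time_s: 30.3
position: [0.3957, 0.0192, 0.3906]
ee_rot: [0.981, -0.194, 0.001, -0.0]
contact_force: [0.8, -0.3, 0.4]
width: 0.0477
grip_force: 0.0
```

>>> {"api": "carry_out", "payload": {"delta_pos": [[1.1,5.5,0],[1.1,5.5,0],[1.1,5.5,0],[1.1,5.5,0],[1.1,5.5,0],[1.1,5.5,0],[1.1,5.5,0],[1.1,5.5,0],[1.1,5.5,0],[0,0,0],[0,0,0]], "rotation": [[0,0,0],[0,0,0],[0,0,0],[0,0,0],[0,0,0],[0,0,0],[0,0,0],[0,0,0],[0,0,0],[0,0,0],[0,0,0]], "grip": [55,55,55,55,55,55,55,55,55,55,55]}}

```text
time_s: 31.68
position: [0.3, -0.4742, 0.3899]
ee_rot: [0.981, -0.194, 0.0, -0.0]
contact_force: [0.3, -0.2, 0.1]
width: 0.0476
grip_force: 0.0
```

```bash
for a in ".637 -.0745" ".4505 -.2433" ".4267 .0742" ".4393 .2413"; do python3 e.py $a; done; python3 - <<'E'
from h import *
print(r.observe()["position"],r.observe()["contact_force"])
save(r.grab_frame("top"),"end.png",(180,110,480,270),2.6)
E
```

```text
[ 11  15  38  86 127  75   6  34]
knob [ 0.63642162 -0.07429922  0.07891913]
tilt [-0.0046 -0.0002  0.0541] ((638.165283203125, -73.96100616455078), 37.236778259277344) ((637.9727783203125, -74.4145736694336), (71.28015899658203, 72.19203186035156), 20.29786491394043)
[ 12  13  72 208 261 147   3  34]
knob [ 0.45049376 -0.24267069  0.08054798]
tilt [-0.0039 -0.0032  0.0541] ((450.980224609375, -243.5462188720703), 50.834632873535156) ((451.4144287109375, -242.41232299804688), (99.94697570800781, 99.41022491455078), 0.6759108304977417)
[  2  12  59 155 210 137   5  59]
knob [0.42572853 0.07371388 0.08049644]
tilt [ 0.0026 -0.005   0.0542] ((426.6666564941406, 73.74217224121094), 59.07081604003906) ((426.5399475097656, 73.72712707519531), (67.8243637084961, 103.87300872802734), 74.25064086914062)
[ 10  13  57 190 235 164   6  43]
knob [0.43863243 0.23987873 0.08029208]
tilt [-0.0021 -0.0042  0.0542] ((439.4120788574219, 239.83584594726562), 59.520931243896484) ((439.0858459472656, 240.61367797851562), (88.98783111572266, 87.728759765625), 67.75931549072266)
[ 0.30035235 -0.47359957  0.39020835] [ 0.5971394   0.26999956 -0.06142292]
```

View pics/end.png

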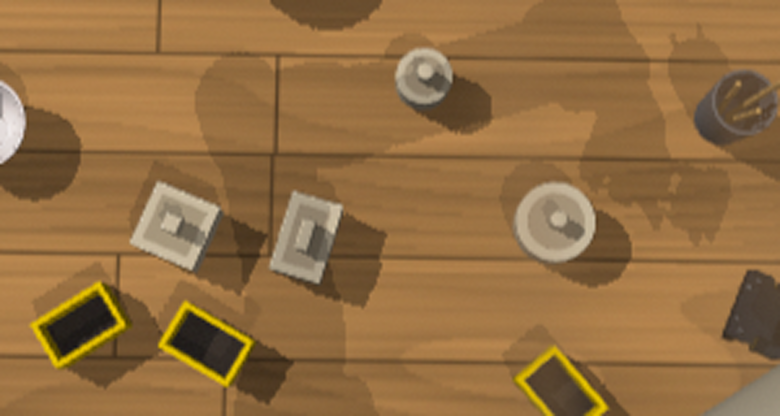

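All four lids sit level and in line on their jars: crop (425,77) small, (555,222) large, (306,237) oblong and (175,226) square. The bowl and the pot haven't been touched, so I'm handing in.

```bash
python3 -c "
from rig import r
print(r.job_done())"
```

```text
the job is handed in; nothing more can be done
None
```

All four lids are on their matching jars, seated, level and in line with them, and the job is handed in at about 32 s; the pot and bowl were not touched, and no verdict came back.

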